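# Take an extending tray's length with a pocket tape and lock it

## Task

Take the overall length of the extending metal tray, as it is set now, with the pocket tape: hook the tape's end over one end of the tray, draw the case back past the other end, stand it on the worktop there and ease it up with the spring until you feel its front rest against that end; then let go and press the lock down so that the length is kept. Then lift the locked tape off and stand it upright on the worktop beside the tray, clear of it and still locked, so the length can be noted down. Work gently: do not drag the tray along, push hard, let the blade run back on its own, or shift the other things.

Things in the scene. Friction and masses are not known exactly. Their poses are not given: they have to be found in the camera images.
- tape: Pocket tape measure, grey case with round top, 68 long (its x) x 30 wide (y, flat cheeks) x 60 mm high, 0.22 kg; stands upright, loose. Origin: centre of its underside; +x to its front (blade side), z up. The front is flat and upright from 5 to 34 mm above the underside; the lower front edge is cut back to x = 29 mm, z 0 to 5 mm. Blade underside leaves the front 15 mm above the case's underside.
- grip (a point): Good place to hold the case across its cheeks (30 mm) from above: between the cheeks, 7 mm behind the case's centre, 40 mm above its underside. Axes as the tape's.
- front_foot (a point): Point below the case's front face (34 mm ahead of the case's centre), at the height of its underside. Axes as the tape's.
- hook (a point): Inner corner of the steel end hook: where the blade's underside meets the lip's inner face, 15 mm above the case's underside level. The lip is 24 wide, 2 thick and hangs 11 mm below this point. Fully in, this point is 16 mm ahead of the case's front. The blade does not bend, so to hook while the case is over the tray the front must be dipped about 30 deg, less as the blade comes out.
- blade (a joint): Length of blade drawn out, m: 0 fully in, 0.2 at most. Hook's inner face to case front = 0.0162 + this. A spring draws it in with 2.1 N at 0, rising to 2.6 N at 0.17. The blade slides straight out along the case's x, white, 20 wide, 1.6 mm thick.
- lock (a joint): Travel of the lock button, m: 0 up (blade free), about 0.0075 down (a pawl drops onto a tooth of the reel, paying out up to 1.5 mm of blade, and holds it; stays down by itself). It snaps down at about 9 N from above.
- lock_top (a point): Top middle of the black lock button (18 x 15 mm pad) on the case: 72 mm above the underside when up, 64 when down, 14 mm ahead of the case's centre. The case top is at 60 mm.
- tray: Extending metal tray, loose on rubber feet, 0.75 kg; starts to slide at about 9 N. Its outer part is 120 long (its x) x 100 wide (y), rim 14 mm high, walls 3 mm, closed at its +x end. At the -x end a leaf 94 wide, end wall 12 mm high, stands out by an amount that differs each time, 15 to 65 mm, and is stiff: overall 135 to 185 mm. Origin: centre of the OUTER part's underside, z up.
- lower_counter: The worktop on which everything stands; its top is at z = 0.
- paste_jar: Bystander: screw-cap jar, 51 mm across, 46 high, loose. Origin: centre of its underside.
- dappen_dish: Bystander: small waisted dish, 33 mm across, 27 high, loose. Origin: centre of its underside.
- cast: Bystander: plaster arch model, 50 x 61 x 31 mm, loose. Origin: centre of its underside.
- mixing_bowl: Bystander: mixing bowl, 106 mm across, 66 high, loose. Origin: centre of its underside.

How it is judged:
By the outcome, as a careful person would: the job done as asked, in the order asked, and still so for the second after the job is handed in, with the robot touching nothing.
It also fails if it takes over 67 s, if anything falls off the work surface, if the arm or the gripper's body presses on something with over 40 N, if the wrist force passes 120 N, or if a joint passes its speed limit or range.

## Robot

A 7-joint arm with a two-finger parallel gripper is mounted at the origin on a cart in front of the work surface, level with it; the furniture and walls round the work are solid. World frame = base frame: x ahead of the robot, y to its left, z up, the work surface at z = 0. Lengths are in m, angles in rad, forces in N, time in s.
With the tool pointing down it reaches from about 0.4 to 0.85 m from the base axis. Payload 10.4 kg.
Tool frame: the origin (TCP) lies between the finger pads; the fingertips stand 11 mm ahead of it and the grasp point (between the pads) lies 8 mm behind it (tip_reach is the distance from the TCP to the fingertips, in m); z points along the fingers, y is the line along which they close (so a half turn about z gives the same grasp; the last joint's range is limited). The gripper opens to 85 mm and grips with 20 to 120 N. Pads are 22 mm wide; open, the fingers measure 114 mm over their backs; the gripper's body (76 mm by 85 mm) begins 54 mm behind the grasp point. The pads swing forward as they close: fully open they stand 13 mm farther back than shut.
Start: joints at [-1.217, 0.332, -0.065, 1.46, 0.022, 1.35, -0.088], TCP at [0.23, 0.581, 0.242] pointing down, gripper open.
Joint ranges: [-2.6, 2.6], [-0.5, 2.12], [-1.47, 1.34], [0.16, 2.42], [-1.27, 4.41], [0.06, 2.06], [-2.6, 2.6]. Speed limits (rad/s): [2.22, 2.22, 2.79, 2.79, 3.14, 3.14, 3.14].

## Interface

Orientations are given as a unit quaternion [x, y, z, w].
In Python, from workcell import * gives the robot as it stands.
- The arm moves only by the shell command python3 -m inch 'ROWS' [OPENING] [FORCE]. ROWS is JSON, a list of rows, each an object with "slide": the shift along the world's x, y, z in m, a list of three; "yaw": the turn about the world's z in rad. A call has 1 to 20 rows; each row is the pose to reach, as a shift and turn from the pose commanded when the call began; what a row does not reach only later rows make up. A row lasts 1/12 s, in which the tool goes at most 41.7 mm and 7.16 degrees, less where a joint would pass 70% of its speed; a pose out of reach is approached as far as the arm can. A call with a gripper value outside its range is refused whole. OPENING is the closure in counts, from 0 (fully open) to 255 (shut), set as the call begins (- or left out, the last holds). The fingers move at their own pace and stop on an object; FORCE is the grip in N (left out, the last holds). Time passes only in rows, so rows that repeat a pose let the fingers close. It gives the time, the measured TCP pose, the force, the opening and the grip force at its end, in the units of the state.
- get_obs(): the state, without advancing time (a new reading comes with each control period).
- camera(name): name is "scene" or "top"; returns a dict with "frame" (384x512x3 uint8, red, green, blue), "fx", "fy", "cx", "cy" (pixels), "k1" (the pictures are not rectified: a ray, as slopes to the right and down, at radius r is drawn at 1 + k1 r^2 times it, then the intrinsics apply), "extrinsics" (4x4, takes a point from world to camera coordinates). Camera axes: x right, y down, z forward; pixel columns grow to the right and rows downward; lengths in m; the calibration is good to about 2 mm. A picture is of the moment at which its call begins. There is no depth.
- hand_in(): hands the job in; it is judged then, once.
The state is a dict: "clock": time; "joint_pos": joint angles; "joint_velocities": joint speeds; "tau": joint torques, N m; "position": TCP position; "ee_rot": TCP orientation; "ft_force": force on the tool from outside, world axes, zero at the start; "torque": the same for the moment, N m; "grip_width": opening from 0.0 (shut) to 1.0 (fully open); "grasp_force": force on a finger pad.
Only numpy, scipy, OpenCV 4.12 (cv2) and the standard library are available. Lean on these libraries where they do the work, as an engineer would, in place of code of your own. Each camera call takes 0.05 s, during which the arm holds its last target. There are 200 camera calls.

## Working session

There is one attempt and no reset: what is moved stays moved. The work goes in short steps, Python scripts to look and compute and a shell command to move; the robot and the scene stay as the last step left them, time stands still between calls to the robot, and variables do not carry over. Pictures are saved under pics/ and viewed, at most 10 in all, crops included, and the job is handed in when it is done.

```bash
ls; mkdir -p pics
python3 - <<'E'
from workcell import *
import cv2
o=get_obs()
print({k:o[k] for k in o if k not in('tau',)})
for n in('scene','top'):
    c=camera(n); cv2.imwrite(f'pics/{n}0.png',c['frame'][:,:,::-1]); print(n,c['fx'],c['fy'],c['cx'],c['cy'],c['k1'],c['extrinsics'])
a=cv2.imread('pics/scene0.png');b=cv2.imread('pics/top0.png')
E
```

```text
pics
{'clock': 0.0, 'joint_pos': array([-1.21659419,  0.33287059, -0.0646856 ,  1.46096264,  0.02161005,
        1.34989777, -0.08854643]), 'joint_velocities': array([ 1.00534533e-05,  3.54766844e-03, -1.26866889e-03,  1.68531140e-04,
       -1.30400246e-03, -1.30101821e-03, -6.22379872e-04]), 'position': array([0.22984838, 0.58080498, 0.24150651]), 'ee_rot': array([ 1.87306325e-01,  9.82301288e-01, -7.15098758e-04, -9.44283014e-05]), 'ft_force': array([-0.08552737,  0.08402608,  0.07830206]), 'torque': array([ 0.01111495, -0.02476267, -0.06826419]), 'grasp_force': 0.0, 'grip_width': 0.9959239804151789}
scene 483.3715460226707 483.3715460226707 251.19809045336828 187.91244481094594 -0.17511929886180014 [[ 0.63441437 -0.77298903  0.00252533 -0.36731577]
 [-0.4276033  -0.35366418 -0.83191169  0.35803661]
 [ 0.64395173  0.52669689 -0.5549023   1.07530489]
 [ 0.          0.          0.          1.        ]]
top 429.2176279031814 429.2176279031814 258.0893753793697 191.59631209149083 -0.16475915554222817 [[-1.32805714e-03 -9.99993069e-01  3.47811819e-03  4.92930133e-02]
 [-9.87081840e-01  7.53659314e-04 -1.60215084e-01  6.34728498e-01]
 [ 1.60211352e-01 -3.64596209e-03 -9.87076000e-01  9.44583998e-01]
 [ 0.00000000e+00  0.00000000e+00  0.00000000e+00  1.00000000e+00]]
```

View pics/top0.png

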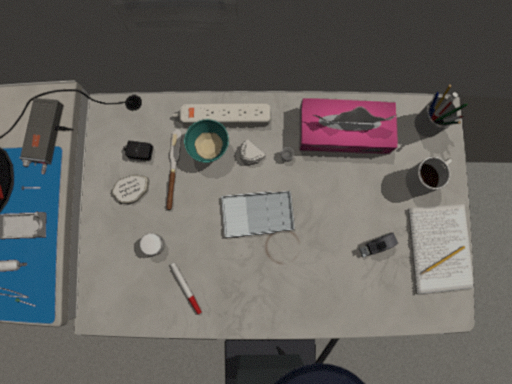

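View pics/scene0.png

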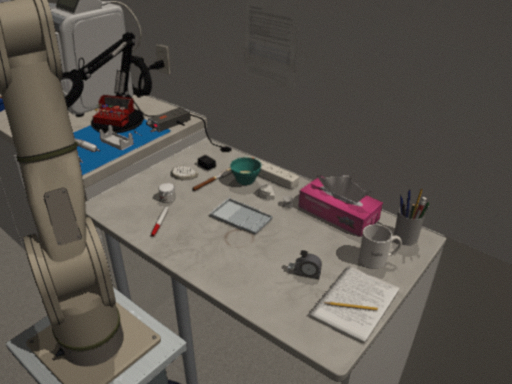

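The top view shows the tray at about (257,214) with its lighter leaf part on the left. The tape is at (378,245) with its hook pointing left, and the bowl, cast and dish lie above the tray. I'll look closer.

Run:
```python
import cv2,numpy as np
t=cv2.imread('pics/top0.png');s=cv2.imread('pics/scene0.png')
def crop(i,x0,y0,w,h,W,H): return cv2.resize(i[y0:y0+h,x0:x0+w],(W,H),interpolation=cv2.INTER_CUBIC)
a=crop(t,210,180,100,75,400,300); b=crop(t,350,225,60,45,400,300)
c=crop(s,200,190,80,60,400,300); d=crop(s,280,240,60,45,400,300)
o=np.vstack([np.hstack([a,b]),np.hstack([c,d])]); o=np.clip(o*1.5,0,255).astype('uint8')
cv2.imwrite('pics/crops.png',o)
```

```text
(no output)
```

View pics/crops.png

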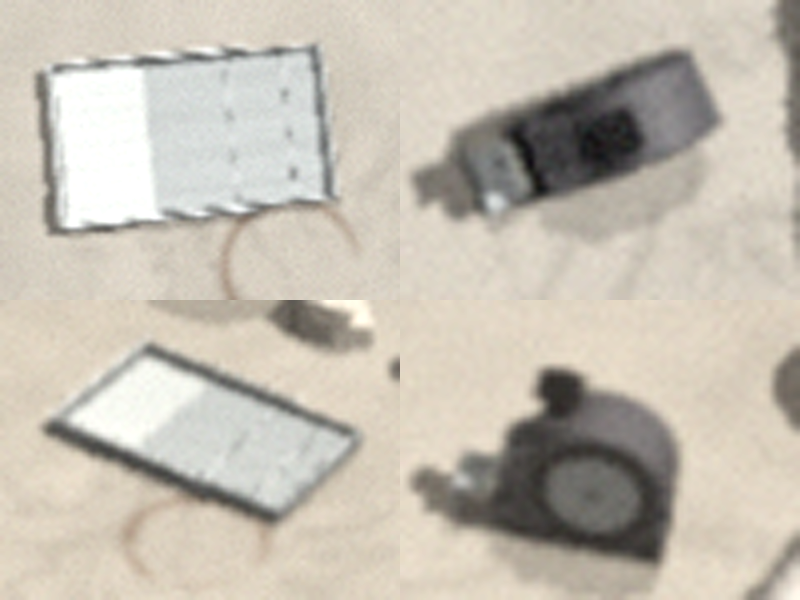

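```bash
cat > h.py <<'E'
from workcell import *
import cv2,numpy as np
def look(n,fn=None):
    c=camera(n)
    if fn: cv2.imwrite('pics/'+fn,c['frame'][:,:,::-1])
    return c
def ray(c,uv):
    K=np.array([[c['fx'],0,c['cx']],[0,c['fy'],c['cy']],[0,0,1]])
    p=cv2.undistortPoints(np.array(uv,float).reshape(-1,1,2),K,np.array([c['k1'],0,0,0,0]))[:,0]
    E=np.array(c['extrinsics']);R=E[:3,:3];C=-R.T@E[:3,3]
    d=np.c_[p,np.ones(len(p))]@R
    return C,d/np.linalg.norm(d,axis=1,keepdims=True)
def plane(c,uv,z):
    C,d=ray(c,uv); return C+d*((z-C[2])/d[:,2])[:,None]
def tri(c1,u1,c2,u2):
    C1,d1=ray(c1,u1);C2,d2=ray(c2,u2);o=[]
    for a,b in zip(d1,d2):
        s=np.linalg.lstsq(np.c_[a,-b],C2-C1,rcond=None)[0]
        p,q=C1+s[0]*a,C2+s[1]*b;o.append([*((p+q)/2),np.linalg.norm(p-q)])
    return np.array(o)
E
python3 - <<'E'
from h import *
np.set_printoptions(precision=4,suppress=True)
T=look('top');S=look('scene')
print('cam',ray(T,[[0,0]])[0],ray(S,[[0,0]])[0])
t=T['frame'].astype(int)
sub=t[180:255,205:310]; print('worktop',t[260,230],'white',t[215,232],'gray',t[215,265],'rim rows',[list(t[r,257]) for r in range(190,198)])
ch=(t[...,0]-t[...,2])[180:255,205:310]; print('R-B',ch[35,::5])
# tape by hand pixels
top=np.array([[350+610/6.67,225+138/6.67],[350+430/6.67-40/6.67*0-400/6.67,225+190/6.67]])
but_t=[350+(610-400)/6.667,225+138/6.667]; but_s=[280+(560-400)/6.667,240+(378-300)/6.667]
print('button',tri(T,[but_t],S,[but_s]))
tr_t=[[210+45/4,180+70/4],[210+320/4,180+45/4],[210+335/4,180+200/4],[210+55/4,180+232/4]]
tr_s=[[200+148/5,190+45/5],[200+360/5,190+135/5],[200+275/5,190+210/5],[200+45/5,190+122/5]]
print('tray',tri(T,tr_t,S,tr_s)); print(plane(T,tr_t,0.014))
E
```

```text
cam [0.4753 0.0523 1.0339] [-0.3063 -0.7237  0.8955]
worktop [140 136 127] white [169 173 171] gray [145 148 145] rim rows [[np.int64(146), np.int64(139), np.int64(131)], [np.int64(151), np.int64(145), np.int64(136)], [np.int64(147), np.int64(145), np.int64(139)], [np.int64(93), np.int64(94), np.int64(89)], [np.int64(71), np.int64(73), np.int64(71)], [np.int64(106), np.int64(107), np.int64(110)], [np.int64(132), np.int64(138), np.int64(134)], [np.int64(142), np.int64(145), np.int64(144)]]
R-B [15 14 15  9 -1 -1  1  1  2 -1 -3 -2  0 -2 -2 -1 -2  0 15 14 15]
button [[ 0.5081 -0.2324  0.0697  0.0029]]
tray [[ 0.6299  0.1355  0.006   0.0063]
 [ 0.643  -0.0292  0.0057  0.0003]
 [ 0.5492 -0.0374  0.0097  0.0021]
 [ 0.5308  0.1299  0.0044  0.0026]]
[[ 0.6265  0.1371  0.014 ]
 [ 0.6416 -0.0284  0.014 ]
 [ 0.5482 -0.0362  0.014 ]
 [ 0.5293  0.1301  0.014 ]]
```

Run:
```python
from h import *
np.set_printoptions(precision=4,suppress=True)
ims=[look('top') for _ in range(4)]; T=ims[0]
f=np.mean([i['frame'] for i in ims],0)
ch=cv2.GaussianBlur(f[...,0]-f[...,2],(3,3),0)
m=(ch<7.5).astype('uint8'); roi=np.zeros_like(m); roi[183:250,212:302]=1; m*=roi
def sub(line,lo):  # subpixel crossing of 7.5
    a,b=line[lo],line[lo+1]; return lo+(a-7.5)/(a-b)
n,l,st,_=cv2.connectedComponentsWithStats(m); k=1+st[1:,4].argmax(); M=l==k; print(st[k])
tp=[];bt=[];lf=[];rt=[]
for u in range(226,292,2):
    r=np.where(M[:,u])[0]; tp.append([u,sub(ch[:,u],r[0]-1)]); bt.append([u,sub(ch[:,u],r[-1])])
for v in range(200,232):
    r=np.where(M[v])[0]; lf.append([sub(ch[v],r[0]-1),v]); rt.append([sub(ch[v],r[-1]),v])
for nme,p in(('top',tp),('bot',bt),('left',lf),('right',rt)):
  for z in (0,.014):
    P=plane(T,p,z)[:,:2]; vx,vy,x,y=cv2.fitLine(P.astype('float32'),cv2.DIST_HUBER,0,.0005,.0005).ravel()
    res=(P-[x,y])@[-vy,vx]; print(nme,z,'ang',np.degrees(np.arctan2(vy,vx))%180,x,y,'res mm',(res*1000).round(1)[::2])
# tape: dark mask
g=f.mean(2); 
m=(g<105).astype('uint8'); m[:, :352]=0;m[:,405:]=0;m[:228]=0;m[265:]=0
c=max(cv2.findContours(m,0,1)[0],key=cv2.contourArea); print('tape rect',cv2.minAreaRect(c))
b=(g<45).astype('uint8')*m; mo=cv2.moments(b,True); print('black',mo['m00'],mo['m10']/mo['m00'],mo['m01']/mo['m00'])
```

```text
[ 220  191   75   47 2972]
top 0 ang 93.804886 0.641333 0.048630476 res mm [-1.3 -0.5 -1.  -0.2  0.3 -0.1  0.9  0.8  0.7  1.6  1.4  0.8 -0.6 -1.
 -0.6 -0.1 -2. ]
top 0.014 ang 93.80488 0.6390842 0.048679598 res mm [-1.3 -0.5 -1.  -0.2  0.3 -0.1  0.9  0.8  0.7  1.6  1.4  0.8 -0.6 -1.
 -0.6 -0.1 -2. ]
bot 0 ang 97.2687 0.5388654 0.052117143 res mm [ 1.4  0.6  0.3 -0.2 -0.   0.3 -0.7  0.  -1.1 -1.9 -1.1 -1.4 -1.1  0.4
  1.1  0.1  0.1]
bot 0.014 ang 97.26866 0.53800416 0.052119054 res mm [ 1.4  0.6  0.3 -0.2 -0.   0.3 -0.7  0.  -1.1 -1.8 -1.  -1.4 -1.1  0.4
  1.   0.1  0.1]
left 0 ang 5.3934946 0.5896608 0.13816035 res mm [-0.   0.2 -0.1 -0.1  0.1  0.3  0.3 -0.3 -0.1 -0.  -0.2 -0.1 -0.3  0.1
  0.3  1.8]
left 0.014 ang 5.393682 0.58811176 0.13699715 res mm [-0.   0.1 -0.1 -0.1  0.1  0.3  0.3 -0.3 -0.1 -0.  -0.2 -0.1 -0.3  0.1
  0.3  1.8]
right 0 ang 4.9299846 0.58463717 -0.036449622 res mm [-0.1  0.1  0.6  0.1 -0.4 -0.2  0.2  0.2 -0.1 -0.4 -0.4  0.1 -0.  -0.3
  0.1 11.4]
right 0.014 ang 4.9300475 0.5831561 -0.03524843 res mm [-0.1  0.1  0.6  0.1 -0.4 -0.2  0.2  0.2 -0.1 -0.4 -0.4  0.1 -0.  -0.3
  0.1 11.2]
tape rect ((374.1029968261719, 246.27029418945312), (15.88629150390625, 46.10139465332031), 69.14553833007812)
black 168.0 375.9761904761905 245.80357142857142
```

```bash
python3 -m inch '[{"slide":[0.25,-0.35,0],"yaw":-0.81},{"slide":[0.25,-0.35,0],"yaw":-0.81},{"slide":[0.25,-0.35,0],"yaw":-0.81},{"slide":[0.25,-0.35,0],"yaw":-0.81},{"slide":[0.25,-0.35,0],"yaw":-0.81},{"slide":[0.25,-0.35,0],"yaw":-0.81},{"slide":[0.25,-0.35,0],"yaw":-0.81},{"slide":[0.25,-0.35,0],"yaw":-0.81},{"slide":[0.25,-0.35,0],"yaw":-0.81},{"slide":[0.25,-0.35,0],"yaw":-0.81},{"slide":[0.286,-0.833,-0.04],"yaw":-0.81},{"slide":[0.286,-0.833,-0.04],"yaw":-0.81},{"slide":[0.286,-0.833,-0.04],"yaw":-0.81},{"slide":[0.286,-0.833,-0.04],"yaw":-0.81},{"slide":[0.286,-0.833,-0.04],"yaw":-0.81},{"slide":[0.286,-0.833,-0.04],"yaw":-0.81},{"slide":[0.286,-0.833,-0.04],"yaw":-0.81},{"slide":[0.286,-0.833,-0.04],"yaw":-0.81},{"slide":[0.286,-0.833,-0.04],"yaw":-0.81},{"slide":[0.286,-0.833,-0.04],"yaw":-0.81}]' 0 25
```

```text
clock: 2.07
position: [0.5087, -0.1735, 0.2091]
ee_rot: [0.559, 0.829, 0.0, 0.0]
ft_force: [1.8, 0.6, 0.1]
grip_width: 1.003
grasp_force: 0.0
```

```bash
python3 -m inch '[{"slide":[0.005,-0.07,-0.04]},{"slide":[0.005,-0.07,-0.08]},{"slide":[0.005,-0.07,-0.08]},{"slide":[0.005,-0.07,-0.08]},{"slide":[0.005,-0.07,-0.08]},{"slide":[0.005,-0.07,-0.08]},{"slide":[0.005,-0.07,-0.08]}]'
python3 - <<'E'
from h import *
a=look('top')['frame'][215:275,340:420,::-1];b=look('scene')['frame'][220:295,260:360,::-1]
cv2.imwrite('pics/g1.png',np.hstack([cv2.resize(a,(400,300),interpolation=2),cv2.resize(b,(400,300),interpolation=2)]))
E
```

```text
invalid input
```

View pics/g1.png

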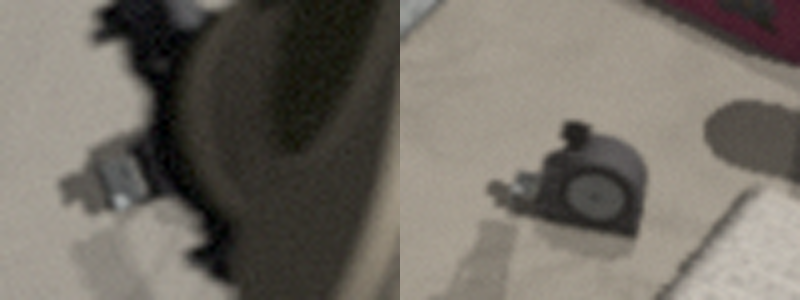

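The move was refused because it had no yaw key. The arm hovers next to the tape, which still stands untouched.

```bash
python3 -m inch '[{"slide":[0.006,-0.078,-0.04],"yaw":0},{"slide":[0.006,-0.078,-0.08],"yaw":0},{"slide":[0.006,-0.078,-0.08],"yaw":0},{"slide":[0.006,-0.078,-0.08],"yaw":0},{"slide":[0.006,-0.078,-0.08],"yaw":0},{"slide":[0.006,-0.078,-0.08],"yaw":0},{"slide":[0.006,-0.078,-0.08],"yaw":0}]'
python3 - <<'E'
from h import *
a=look('top')['frame'][200:290,330:430,::-1];b=look('scene')['frame'][200:290,260:360,::-1]
cv2.imwrite('pics/g2.png',np.clip(1.5*np.hstack([cv2.resize(a,(400,360),interpolation=2),cv2.resize(b,(400,360),interpolation=2)]),0,255).astype('uint8'))
E
```

```text
clock: 2.75
position: [0.516, -0.2486, 0.1303]
ee_rot: [0.558, 0.83, 0.001, 0.001]
ft_force: [-0.3, 0.7, -0.0]
grip_width: 1.004
grasp_force: 0.0
```

View pics/g2.png

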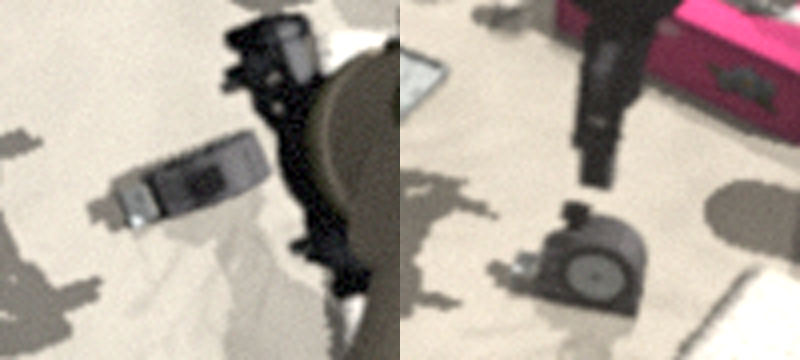

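```bash
python3 -m inch '[{"slide":[0,-0.002,-0.03],"yaw":0},{"slide":[0,-0.002,-0.06],"yaw":0},{"slide":[0,-0.002,-0.08],"yaw":0},{"slide":[0,-0.002,-0.095],"yaw":0},{"slide":[0,-0.002,-0.097],"yaw":0},{"slide":[0,-0.002,-0.097],"yaw":0},{"slide":[0,-0.002,-0.097],"yaw":0}]' && python3 -m inch '[{"slide":[0,0,0],"yaw":0},{"slide":[0,0,0],"yaw":0},{"slide":[0,0,0],"yaw":0},{"slide":[0,0,0],"yaw":0},{"slide":[0,0,0],"yaw":0},{"slide":[0,0,0],"yaw":0},{"slide":[0,0,0],"yaw":0},{"slide":[0,0,0],"yaw":0},{"slide":[0,0,0],"yaw":0},{"slide":[0,0,0],"yaw":0}]' 255 35
```

```text
clock: 3.43
position: [0.5157, -0.2516, 0.0332]
ee_rot: [0.559, 0.829, 0.0, 0.001]
ft_force: [0.7, -0.1, 0.5]
grip_width: 1.001
grasp_force: 0.0
clock: 4.27
position: [0.5152, -0.2516, 0.0323]
ee_rot: [0.559, 0.829, 0.0, 0.0]
ft_force: [-1.3, 2.1, 5.8]
grip_width: 0.341
grasp_force: 37.0
```

```bash
python3 -m inch '[{"slide":[0,0,0.03],"yaw":0},{"slide":[0,0,0.06],"yaw":0},{"slide":[-0.01,0.02,0.08],"yaw":-0.1},{"slide":[-0.02,0.06,0.08],"yaw":-0.2},{"slide":[-0.026,0.1,0.08],"yaw":-0.3},{"slide":[-0.026,0.14,0.08],"yaw":-0.42},{"slide":[-0.026,0.18,0.08],"yaw":-0.54},{"slide":[-0.026,0.22,0.08],"yaw":-0.66},{"slide":[-0.026,0.26,0.08],"yaw":-0.78},{"slide":[-0.026,0.30,0.08],"yaw":-0.904},{"slide":[-0.026,0.33,0.08],"yaw":-0.904},{"slide":[-0.026,0.3475,0.08],"yaw":-0.904},{"slide":[-0.026,0.3475,0.06],"yaw":-0.904},{"slide":[-0.026,0.3475,0.04],"yaw":-0.904},{"slide":[-0.026,0.3475,0.03],"yaw":-0.904},{"slide":[-0.026,0.3475,0.03],"yaw":-0.904},{"slide":[-0.026,0.3475,0.03],"yaw":-0.904},{"slide":[-0.026,0.3475,0.03],"yaw":-0.904}]'
python3 - <<'E'
from h import *
T=look('top','top1.png');S=look('scene','scene1.png')
a=T['frame'][180:270,180:280,::-1];b=S['frame'][180:270,150:250,::-1]
cv2.imwrite('pics/g3.png',np.clip(1.5*np.hstack([cv2.resize(a,(400,360),interpolation=2),cv2.resize(b,(400,360),interpolation=2)]),0,255).astype('uint8'))
E
```

```text
clock: 5.77
position: [0.4894, 0.0954, 0.0626]
ee_rot: [0.865, 0.501, 0.0, 0.0]
ft_force: [-0.3, -0.5, -2.0]
grip_width: 0.352
grasp_force: 36.2
```

View pics/g3.png

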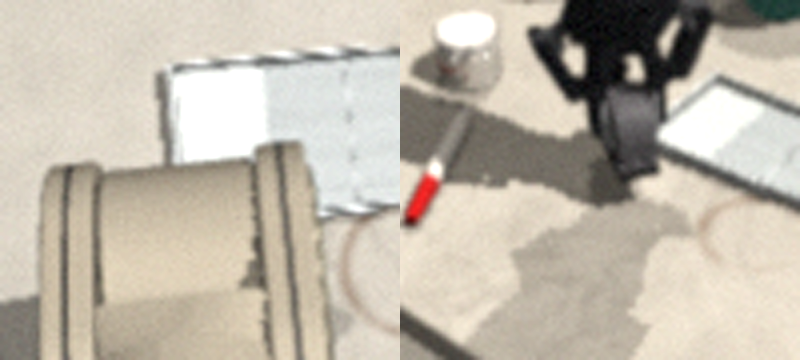

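```bash
python3 -m inch '[{"slide":[0,0.001,-0.015],"yaw":0},{"slide":[0,0.001,-0.022],"yaw":0},{"slide":[0,0.001,-0.0285],"yaw":0},{"slide":[0,0.001,-0.0285],"yaw":0},{"slide":[0,0.001,-0.0285],"yaw":0}]' && python3 -m inch '[{"slide":[0.001,0,0],"yaw":0},{"slide":[0.002,0,0],"yaw":0},{"slide":[0.003,0,0],"yaw":0},{"slide":[0.003,0,0],"yaw":0},{"slide":[0.003,0,0],"yaw":0}]' && python3 -m inch '[{"slide":[0.001,0,0],"yaw":0},{"slide":[0.002,0,0],"yaw":0},{"slide":[0.003,0,0],"yaw":0},{"slide":[0.003,0,0],"yaw":0},{"slide":[0.003,0,0],"yaw":0}]'
```

```text
clock: 6.28
position: [0.4889, 0.0967, 0.0334]
ee_rot: [0.865, 0.501, -0.0, 0.0]
ft_force: [-0.2, -0.2, -2.4]
grip_width: 0.344
grasp_force: 36.3
clock: 6.7
position: [0.492, 0.0969, 0.0335]
ee_rot: [0.865, 0.502, 0.0, 0.0]
ft_force: [0.5, 0.1, -3.4]
grip_width: 0.343
grasp_force: 36.3
clock: 7.12
position: [0.4949, 0.0969, 0.0333]
ee_rot: [0.865, 0.502, -0.0, 0.0]
ft_force: [-0.3, -0.5, -2.7]
grip_width: 0.347
grasp_force: 36.3
```

```bash
python3 -m inch '[{"slide":[0,-0.002,0],"yaw":0},{"slide":[0,-0.004,0],"yaw":0},{"slide":[0.001,-0.006,0],"yaw":0},{"slide":[0.001,-0.006,0],"yaw":0},{"slide":[0.001,-0.006,0],"yaw":0}]' && python3 -m inch '[{"slide":[0,-0.002,0],"yaw":0},{"slide":[0,-0.004,0],"yaw":0},{"slide":[0,-0.006,0],"yaw":0},{"slide":[0,-0.006,0],"yaw":0},{"slide":[0,-0.006,0],"yaw":0}]' && python3 -m inch '[{"slide":[0,-0.002,0],"yaw":0},{"slide":[0,-0.004,0],"yaw":0},{"slide":[0,-0.006,0],"yaw":0},{"slide":[0,-0.006,0],"yaw":0},{"slide":[0,-0.006,0],"yaw":0}]' | tee /dev/null
python3 - <<'E'
from h import *
print(get_obs()['torque'])
T=look('top','top2.png');S=look('scene','scene2.png')
E
```

```text
clock: 7.53
position: [0.4959, 0.0907, 0.0334]
ee_rot: [0.865, 0.501, 0.0, 0.0]
ft_force: [0.1, 0.1, -3.1]
grip_width: 0.352
grasp_force: 36.3
clock: 7.95
position: [0.4958, 0.0849, 0.0333]
ee_rot: [0.865, 0.502, 0.0, -0.0]
ft_force: [0.0, 1.1, -2.5]
grip_width: 0.35
grasp_force: 36.3
clock: 8.37
position: [0.4952, 0.0794, 0.0331]
ee_rot: [0.865, 0.502, -0.0, -0.0]
ft_force: [-2.7, 4.4, -2.0]
grip_width: 0.345
grasp_force: 36.5
[0.96317584 0.71225366 0.29273075]
```

```bash
cat > plan.py <<'E'
import numpy as np
O=np.array([.5313,.1323]);th=np.radians(95.2)
a=np.array([np.cos(th),np.sin(th)]);n=np.array([np.sin(th),-np.cos(th)]);G=.0417
def d(phi):
    t=th-np.radians(phi);return np.array([np.cos(t),np.sin(t)])
def tcp(phi,D,s):
    p=np.radians(phi);H=O+.012*np.sin(p)*a+(s-.012*np.cos(p))*n
    return H-(D+G)*d(phi)
def state(P,phi):
    p=np.radians(phi);q=np.array(P)-O
    D=(.012*np.sin(p)-q@a)/np.cos(p)-G
    H=q+(D+G)*d(phi); return D,H@n+.012*np.cos(p)
E
python3 - <<'E'
from plan import *
P=np.array([.4952,.0794]); D0,s0=state(P,35);print('D,s',D0,s0)
s=s0
for phi,D in [(35,.032),(32,.036),(29,.040),(26,.045),(23.5,.050),(21.5,.056),(20,.062),(18.5,.068),(17,.074),(16,.080)]:
    s=s0+.002 if False else s0
    q=tcp(phi,D,s)-P; print(np.round(q,4),round(np.radians(35-phi),3), 'clear mm',round(1000*(D*np.sin(np.radians(phi))-s-.003),1))
E
```

```text
D,s 0.027021510457462233 0.008500973317821113
[-0.0025 -0.0043] 0.0 clear mm 6.9
[-0.0012 -0.0103] 0.052 clear mm 7.6
[ 0.0006 -0.0162] 0.105 clear mm 7.9
[ 0.0026 -0.0231] 0.157 clear mm 8.2
[ 0.0044 -0.0296] 0.201 clear mm 8.4
[ 0.0056 -0.0367] 0.236 clear mm 9.0
[ 0.0065 -0.0435] 0.262 clear mm 9.7
[ 0.0077 -0.0503] 0.288 clear mm 10.1
[ 0.0092 -0.0571] 0.314 clear mm 10.1
[ 0.01   -0.0636] 0.332 clear mm 10.6
```

```bash
python3 -m inch '[{"slide":[-0.0025,-0.0043,0],"yaw":0},{"slide":[-0.0012,-0.0103,0],"yaw":0.052},{"slide":[0.0006,-0.0162,0],"yaw":0.105},{"slide":[0.0026,-0.0231,0],"yaw":0.157},{"slide":[0.0026,-0.0231,0],"yaw":0.157},{"slide":[0.0026,-0.0231,0],"yaw":0.157}]' && python3 -m inch '[{"slide":[0.002,-0.0065,0],"yaw":0.044},{"slide":[0.004,-0.0136,0],"yaw":0.079},{"slide":[0.005,-0.0204,0],"yaw":0.105},{"slide":[0.006,-0.0272,0],"yaw":0.131},{"slide":[0.008,-0.034,0],"yaw":0.157},{"slide":[0.0095,-0.0405,0],"yaw":0.175},{"slide":[0.0095,-0.0405,0],"yaw":0.175},{"slide":[0.0095,-0.0405,0],"yaw":0.175}]';python3 - <<'E'
from plan import *
from h import *
o=get_obs();P=o['position'][:2];y=np.degrees(2*np.arctan2(o['ee_rot'][1],o['ee_rot'][0]));phi=95.2-y
if phi<-90: phi+=180
print(phi,state(P,phi)); D0,s0=state(P,phi)
for ph,D in [(14.5,.088),(13,.096),(12,.104),(11,.112),(10.5,.12),(10,.128),(9.5,.136),(9,.144),(8.5,.152),(8,.16),(8,.168),(8,.176),(8,.184),(8,.188)]:
    q=tcp(ph,D,s0)-P; print(np.round(q,4),round(np.radians(phi-ph),3),'clear',round(1000*(D*np.sin(np.radians(ph))-s0-.003),1))
T=look('top','top3.png');S=look('scene','scene3.png')
cv2.imwrite('pics/g4.png',np.clip(1.5*np.hstack([cv2.resize(c['frame'][170:270,x:x+110,::-1],(400,364),interpolation=2) for c,x in((T,200),(S,180))]),0,255).astype('uint8'))
E
```

```text
clock: 8.97
position: [0.4984, 0.0557, 0.0333]
ee_rot: [0.824, 0.567, 0.0, 0.0]
ft_force: [-0.8, 3.4, -2.6]
grip_width: 0.349
grasp_force: 36.3
clock: 9.63
position: [0.508, 0.0155, 0.0333]
ee_rot: [0.771, 0.637, 0.0, 0.0]
ft_force: [0.1, 3.1, -3.4]
grip_width: 0.344
grasp_force: 36.3
16.09954334067389 (np.float64(0.08061302668195129), np.float64(0.011647826518657626))
[ 0.0021 -0.0082] 0.028 clear 7.4
[ 0.0043 -0.017 ] 0.054 clear 6.9
[ 0.0057 -0.0254] 0.072 clear 7.0
[ 0.0074 -0.0339] 0.089 clear 6.7
[ 0.008  -0.0421] 0.098 clear 7.2
[ 0.0088 -0.0503] 0.106 clear 7.6
[ 0.0096 -0.0585] 0.115 clear 7.8
[ 0.0106 -0.0667] 0.124 clear 7.9
[ 0.0118 -0.0749] 0.133 clear 7.8
[ 0.0131 -0.083 ] 0.141 clear 7.6
[ 0.0127 -0.091 ] 0.141 clear 8.7
[ 0.0123 -0.099 ] 0.141 clear 9.8
[ 0.0119 -0.107 ] 0.141 clear 11.0
[ 0.0117 -0.111 ] 0.141 clear 11.5
```

View pics/g4.png

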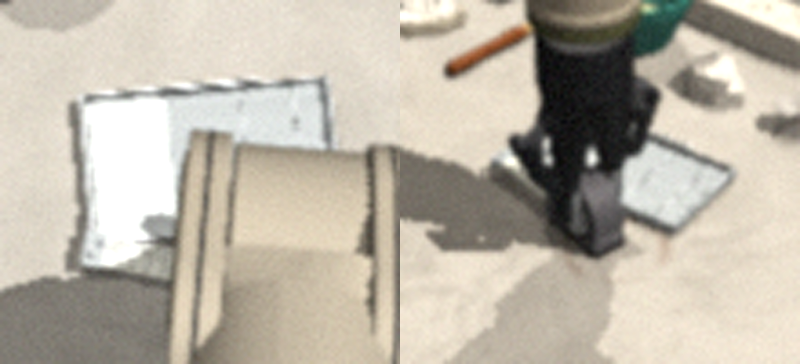

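The top view shows the tray's left end unmoved at column 222. The white blade leaves its lower-left corner (about pixel (224,243)) and heads to the case. The tape is hooked, so I go on.

```bash
python3 -m inch '[{"slide":[0.0021,-0.0082,0],"yaw":0.028},{"slide":[0.0043,-0.017,0],"yaw":0.054},{"slide":[0.0057,-0.0254,0],"yaw":0.072},{"slide":[0.0074,-0.0339,0],"yaw":0.089},{"slide":[0.008,-0.0421,0],"yaw":0.098},{"slide":[0.0088,-0.0503,0],"yaw":0.106},{"slide":[0.0096,-0.0585,0],"yaw":0.115},{"slide":[0.0106,-0.0667,0],"yaw":0.124},{"slide":[0.0118,-0.0749,0],"yaw":0.133},{"slide":[0.0131,-0.083,0],"yaw":0.141},{"slide":[0.0127,-0.091,0],"yaw":0.141},{"slide":[0.0123,-0.099,0],"yaw":0.141},{"slide":[0.0119,-0.107,0],"yaw":0.141},{"slide":[0.0117,-0.112,0],"yaw":0.141},{"slide":[0.0117,-0.112,0],"yaw":0.141},{"slide":[0.0117,-0.112,0],"yaw":0.141}]';python3 - <<'E'
from plan import *
from h import *
o=get_obs();P=o['position'][:2];y=np.degrees(2*np.arctan2(o['ee_rot'][1],o['ee_rot'][0]));phi=95.2-y
D0,s0=state(P,phi);print(phi,D0,s0)
for ph,D,s in [(6,.188,.014),(4.5,.187,.018),(3,.187,.022),(1.5,.187,.026),(0,.187,.03),(0,.187,.034),(0,.187,.038)]:
    q=tcp(ph,D,s)-P; print(np.round(q,4),round(np.radians(phi-ph),3))
T=look('top','top4.png');S=look('scene','scene4.png')
cv2.imwrite('pics/g5.png',np.clip(1.5*np.hstack([cv2.resize(c['frame'][170:270,x:x+110,::-1],(400,364),interpolation=2) for c,x in((T,210),(S,200))]),0,255).astype('uint8'))
E
```

```text
clock: 11.07
position: [0.5195, -0.0968, 0.0333]
ee_rot: [0.724, 0.69, 0.0, -0.0]
ft_force: [-1.4, 3.3, -2.5]
grip_width: 0.347
grasp_force: 36.4
7.934049264976295 0.1892614850809312 0.011278027614729572
[0.0105 0.0009] 0.034
[0.0205 0.0019] 0.06
[0.0305 0.0021] 0.086
[0.0404 0.0025] 0.112
[0.0504 0.003 ] 0.138
[0.0544 0.0033] 0.138
[0.0584 0.0037] 0.138
```

View pics/g5.png

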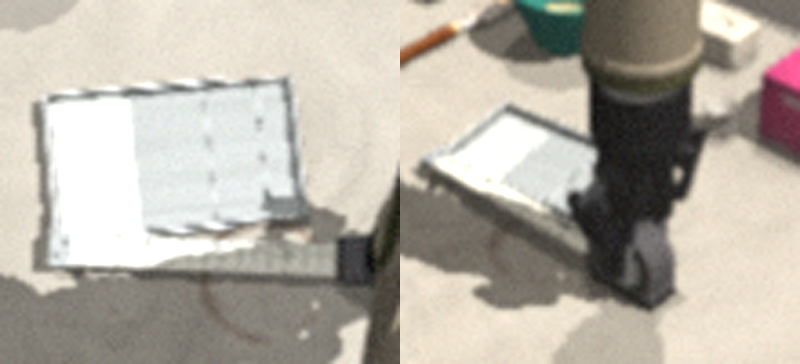

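The top view shows the blade running from the tray's lower-left corner to the case, whose front (about (303,241)) is past the right end (column 292). Next I swing the case into line.

```bash
python3 -m inch '[{"slide":[0.005,0,0],"yaw":0.017},{"slide":[0.0105,0.0009,0],"yaw":0.034},{"slide":[0.0155,0.0012,0],"yaw":0.047},{"slide":[0.0205,0.0018,0],"yaw":0.06},{"slide":[0.0255,0.002,0],"yaw":0.073},{"slide":[0.0305,0.0021,0],"yaw":0.086},{"slide":[0.0355,0.0023,0],"yaw":0.099},{"slide":[0.0404,0.0025,0],"yaw":0.112},{"slide":[0.0455,0.0027,0],"yaw":0.125},{"slide":[0.0504,0.003,0],"yaw":0.138},{"slide":[0.0544,0.0033,0],"yaw":0.138},{"slide":[0.0584,0.0037,0],"yaw":0.138},{"slide":[0.0584,0.0037,0],"yaw":0.138},{"slide":[0.0584,0.0037,0],"yaw":0.138}]';python3 - <<'E'
from plan import *
from h import *
o=get_obs();P=o['position'][:2];y=np.degrees(2*np.arctan2(o['ee_rot'][1],o['ee_rot'][0]));phi=95.2-y
print(phi,state(P,phi))
T=look('top','top5.png');S=look('scene','scene5.png')
cv2.imwrite('pics/g6.png',np.clip(1.5*np.hstack([cv2.resize(c['frame'][170:270,x:x+110,::-1],(400,364),interpolation=2) for c,x in((T,210),(S,200))]),0,255).astype('uint8'))
E
```

```text
clock: 12.33
position: [0.5784, -0.093, 0.0334]
ee_rot: [0.674, 0.738, 0.0, 0.0]
ft_force: [-0.2, 2.5, -2.9]
grip_width: 0.345
grasp_force: 36.3
0.017406605657100727 (np.float64(0.18696218101710554), np.float64(0.038544997934396634))
```

View pics/g6.png

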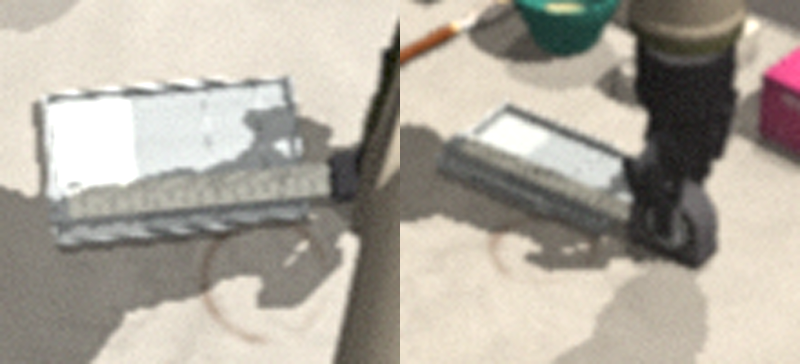

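```bash
python3 -m inch '[{"slide":[0,0,-0.0005],"yaw":0},{"slide":[0,0,-0.001],"yaw":0},{"slide":[0,0,-0.001],"yaw":0},{"slide":[0,0,-0.001],"yaw":0}]' && python3 -m inch '[{"slide":[-0.0003,0.003,0],"yaw":0},{"slide":[-0.0005,0.006,0],"yaw":0},{"slide":[-0.0008,0.009,0],"yaw":0},{"slide":[-0.001,0.011,0],"yaw":0},{"slide":[-0.001,0.011,0],"yaw":0},{"slide":[-0.001,0.011,0],"yaw":0}]' && python3 -m inch '[{"slide":[0,0.001,0],"yaw":0},{"slide":[0,0.002,0],"yaw":0},{"slide":[0,0.002,0],"yaw":0},{"slide":[0,0.002,0],"yaw":0}]'
```

```text
clock: 12.77
position: [0.5782, -0.0929, 0.0325]
ee_rot: [0.674, 0.738, 0.0, 0.0]
ft_force: [0.4, 2.5, -2.2]
grip_width: 0.344
grasp_force: 36.5
clock: 13.27
position: [0.5771, -0.0816, 0.0324]
ee_rot: [0.674, 0.739, 0.0, 0.0]
ft_force: [0.6, 2.9, -0.4]
grip_width: 0.346
grasp_force: 36.5
clock: 13.6
position: [0.577, -0.08, 0.0324]
ee_rot: [0.674, 0.739, 0.0, -0.0]
ft_force: [-0.4, 2.4, -0.7]
grip_width: 0.343
grasp_force: 36.7
```

```bash
R='x'; python3 -m inch '[{"slide":[0,0.0005,0],"yaw":0},{"slide":[0,0.001,0],"yaw":0},{"slide":[0,0.001,0],"yaw":0},{"slide":[0,0.001,0],"yaw":0}]' | grep -E 'pos|ft'; python3 -m inch '[{"slide":[0,0.0005,0],"yaw":0},{"slide":[0,0.001,0],"yaw":0},{"slide":[0,0.001,0],"yaw":0},{"slide":[0,0.001,0],"yaw":0}]' | grep -E 'pos|ft'; python3 -m inch '[{"slide":[0,0.0005,0],"yaw":0},{"slide":[0,0.001,0],"yaw":0},{"slide":[0,0.001,0],"yaw":0},{"slide":[0,0.001,0],"yaw":0}]' | grep -E 'pos|ft'
```

```text
position: [0.577, -0.0791, 0.0323]
ft_force: [-0.0, 1.9, -0.3]
position: [0.577, -0.078, 0.0324]
ft_force: [-0.5, 2.2, 0.5]
position: [0.577, -0.0769, 0.0324]
ft_force: [-1.6, 1.6, 1.2]
```

```bash
python3 -m inch '[{"slide":[0,0.0005,0],"yaw":0},{"slide":[0,0.0005,0],"yaw":0},{"slide":[0,0.0005,0],"yaw":0}]' | grep -E 'pos|ft'; python3 -m inch '[{"slide":[0,0.0005,0],"yaw":0},{"slide":[0,0.0005,0],"yaw":0},{"slide":[0,0.0005,0],"yaw":0}]' | grep -E 'pos|ft'
python3 - <<'E'
from h import *
print(get_obs()['torque'])
E
```

```text
position: [0.577, -0.0764, 0.0323]
ft_force: [-0.7, 1.0, 1.1]
position: [0.577, -0.0762, 0.0324]
ft_force: [-1.9, 0.4, 1.2]
[0.19945788 0.30281161 0.1265739 ]
```

```bash
python3 -m inch '[{"slide":[0,0.0005,0],"yaw":0},{"slide":[0,0.0005,0],"yaw":0},{"slide":[0,0.0005,0],"yaw":0}]' | grep -E 'pos|ft'; python3 -m inch '[{"slide":[0,0,0],"yaw":0},{"slide":[0,0,0],"yaw":0},{"slide":[0,0,0],"yaw":0},{"slide":[0,0,0],"yaw":0},{"slide":[0,0,0],"yaw":0},{"slide":[0,0,0],"yaw":0},{"slide":[0,0,0],"yaw":0},{"slide":[0,0,0],"yaw":0}]' 0
python3 - <<'E'
from h import *
T=look('top','top6.png');S=look('scene','scene6.png')
cv2.imwrite('pics/g7.png',np.clip(1.5*np.hstack([cv2.resize(c['frame'][170:270,x:x+110,::-1],(400,364),interpolation=2) for c,x in((T,210),(S,200))]),0,255).astype('uint8'))
E
```

```text
position: [0.577, -0.0762, 0.0323]
ft_force: [-0.8, -2.9, 1.3]
clock: 16.02
position: [0.577, -0.0754, 0.0323]
ee_rot: [0.674, 0.739, 0.0, 0.0]
ft_force: [-1.0, -0.5, 0.1]
grip_width: 0.998
grasp_force: 0.0
```

```bash
python3 -m inch '[{"slide":[0,0,0.03],"yaw":0},{"slide":[0,0,0.06],"yaw":0},{"slide":[0,0,0.085],"yaw":0},{"slide":[0,0,0.085],"yaw":0},{"slide":[0,0,0.085],"yaw":0}]' && python3 -m inch '[{"slide":[-0.002,0.0208,0],"yaw":0},{"slide":[-0.002,0.0208,0],"yaw":0},{"slide":[-0.002,0.0208,0],"yaw":0},{"slide":[-0.002,0.0208,0],"yaw":0},{"slide":[-0.002,0.0208,0],"yaw":0},{"slide":[-0.002,0.0208,0],"yaw":0},{"slide":[-0.002,0.0208,0],"yaw":0},{"slide":[-0.002,0.0208,0],"yaw":0},{"slide":[-0.002,0.0208,-0.01],"yaw":0},{"slide":[-0.002,0.0208,-0.02],"yaw":0},{"slide":[-0.002,0.0208,-0.022],"yaw":0},{"slide":[-0.002,0.0208,-0.022],"yaw":0},{"slide":[-0.002,0.0208,-0.022],"yaw":0}]' 255
python3 - <<'E'
from h import *
T=look('top');S=look('scene')
cv2.imwrite('pics/g8.png',np.clip(1.5*np.hstack([cv2.resize(c['frame'][170:270,x:x+110,::-1],(400,364),interpolation=2) for c,x in((T,230),(S,220))]),0,255).astype('uint8'))
E
```

```text
clock: 16.53
position: [0.5779, -0.0755, 0.1187]
ee_rot: [0.674, 0.739, 0.001, 0.001]
ft_force: [0.1, 0.8, -0.6]
grip_width: 1.001
grasp_force: 0.0
clock: 17.62
position: [0.5748, -0.0547, 0.0949]
ee_rot: [0.674, 0.739, -0.0, -0.0]
ft_force: [0.2, 0.1, 0.4]
grip_width: 0.002
grasp_force: 0.0
```

View pics/g8.png

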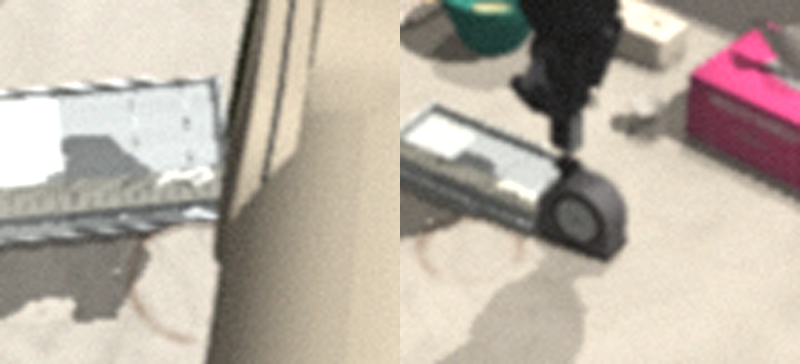

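The scene view shows the closed fingertips directly over the black button at about (375,213), with the case resting against the tray's right end. Now I press it.

```bash
python3 -m inch '[{"slide":[0.0005,0,-0.004],"yaw":0},{"slide":[0.0005,0,-0.008],"yaw":0},{"slide":[0.0005,0,-0.011],"yaw":0},{"slide":[0.0005,0,-0.0125],"yaw":0},{"slide":[0.0005,0,-0.0135],"yaw":0},{"slide":[0.0005,0,-0.0135],"yaw":0}]' | grep -E 'pos|ft'; for i in 1; do python3 -m inch '[{"slide":[0,0,-0.0007],"yaw":0},{"slide":[0,0,-0.0014],"yaw":0},{"slide":[0,0,-0.002],"yaw":0},{"slide":[0,0,-0.002],"yaw":0}]' | grep -E 'pos|ft'; done; python3 -m inch '[{"slide":[0,0,-0.0007],"yaw":0},{"slide":[0,0,-0.0014],"yaw":0},{"slide":[0,0,-0.002],"yaw":0},{"slide":[0,0,-0.002],"yaw":0}]' | grep -E 'pos|ft'
```

```text
position: [0.5756, -0.0544, 0.0819]
ft_force: [-1.0, 1.1, 2.4]
position: [0.5753, -0.0549, 0.0795]
ft_force: [0.2, 0.4, -1.2]
position: [0.5754, -0.0547, 0.0776]
ft_force: [-0.0, 0.6, -0.5]
```

```bash
python3 -m inch '[{"slide":[0,0,-0.0007],"yaw":0},{"slide":[0,0,-0.0014],"yaw":0},{"slide":[0,0,-0.002],"yaw":0},{"slide":[0,0,-0.002],"yaw":0}]' | grep -E 'pos|ft';python3 -m inch '[{"slide":[0,0,-0.0005],"yaw":0},{"slide":[0,0,-0.001],"yaw":0},{"slide":[0,0,-0.001],"yaw":0}]' | grep -E 'pos|ft'
```

```text
position: [0.5756, -0.0546, 0.0758]
ft_force: [-0.4, 0.5, 0.8]
position: [0.576, -0.0546, 0.0756]
ft_force: [-1.2, 0.5, 6.5]
```

```bash
python3 -m inch '[{"slide":[0,0,-0.0006],"yaw":0},{"slide":[0,0,-0.0006],"yaw":0}]' | grep -E 'pos|ft';python3 -m inch '[{"slide":[0,0,0.003],"yaw":0},{"slide":[0,0,0.02],"yaw":0},{"slide":[0,0,0.047],"yaw":0},{"slide":[0.002,-0.0212,0.047],"yaw":0},{"slide":[0.002,-0.0212,0.047],"yaw":0},{"slide":[0.002,-0.0212,0.047],"yaw":0},{"slide":[0.002,-0.0212,0.047],"yaw":0},{"slide":[0.002,-0.0212,0.047],"yaw":0}]' 255 && python3 -m inch '[{"slide":[0,0,0],"yaw":0},{"slide":[0,0,0],"yaw":0},{"slide":[0,0,0],"yaw":0},{"slide":[0,0,0],"yaw":0},{"slide":[0,0,0],"yaw":0},{"slide":[0,0,0],"yaw":0},{"slide":[0,0,0],"yaw":0},{"slide":[0,0,0],"yaw":0},{"slide":[0,0,0],"yaw":0},{"slide":[0,0,0],"yaw":0}]' 0
python3 - <<'E'
from h import *
T=look('top','top7.png');S=look('scene','scene7.png')
cv2.imwrite('pics/g9.png',np.clip(1.5*np.hstack([cv2.resize(c['frame'][170:270,x:x+110,::-1],(400,364),interpolation=2) for c,x in((T,230),(S,220))]),0,255).astype('uint8'))
E
```

```text
position: [0.5763, -0.0545, 0.0756]
ft_force: [-3.0, 1.2, 12.6]
clock: 20.3
position: [0.5772, -0.0751, 0.1206]
ee_rot: [0.674, 0.739, -0.0, -0.0]
ft_force: [0.4, -0.3, 0.0]
grip_width: 0.001
grasp_force: 0.0
clock: 21.13
position: [0.5775, -0.0759, 0.1213]
ee_rot: [0.674, 0.739, 0.0, 0.0]
ft_force: [-0.2, 0.4, 0.1]
grip_width: 1.004
grasp_force: 0.0
```

View pics/g9.png

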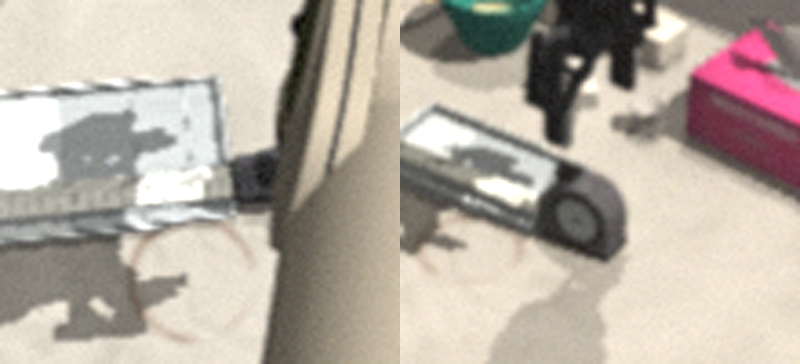

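Button is down and the case sits against the tray end at about (294,219) in the top view. Now I regrip and lift off.

```bash
python3 -m inch '[{"slide":[0,0,-0.03],"yaw":0},{"slide":[0,0,-0.06],"yaw":0},{"slide":[0,0,-0.08],"yaw":0},{"slide":[0,0,-0.0885],"yaw":0},{"slide":[0,0,-0.0885],"yaw":0},{"slide":[0,0,-0.0885],"yaw":0}]' && python3 -m inch '[{"slide":[0,0,0],"yaw":0},{"slide":[0,0,0],"yaw":0},{"slide":[0,0,0],"yaw":0},{"slide":[0,0,0],"yaw":0},{"slide":[0,0,0],"yaw":0},{"slide":[0,0,0],"yaw":0},{"slide":[0,0,0],"yaw":0},{"slide":[0,0,0],"yaw":0},{"slide":[0,0,0],"yaw":0},{"slide":[0,0,0],"yaw":0}]' 255 35 && python3 -m inch '[{"slide":[0,0,0.002],"yaw":0},{"slide":[0,0,0.005],"yaw":0},{"slide":[0,0,0.009],"yaw":0},{"slide":[0,0,0.015],"yaw":0},{"slide":[0,0,0.025],"yaw":0},{"slide":[0,0,0.04],"yaw":0},{"slide":[0,0,0.05],"yaw":0},{"slide":[0,0,0.05],"yaw":0},{"slide":[0,0,0.05],"yaw":0}]'
```

```text
clock: 21.73
position: [0.5779, -0.0761, 0.0334]
ee_rot: [0.674, 0.738, 0.0, 0.0]
ft_force: [0.1, 0.1, 2.0]
grip_width: 1.0
grasp_force: 0.0
clock: 22.57
position: [0.5778, -0.0759, 0.0334]
ee_rot: [0.674, 0.739, 0.0, 0.0]
ft_force: [-2.5, -0.2, 6.7]
grip_width: 0.347
grasp_force: 35.7
clock: 23.32
position: [0.578, -0.0758, 0.0835]
ee_rot: [0.674, 0.739, 0.001, 0.001]
ft_force: [1.6, 0.6, -3.1]
grip_width: 0.346
grasp_force: 35.4
```

```bash
python3 -m inch '[{"slide":[-0.02,-0.002,0],"yaw":0},{"slide":[-0.045,-0.004,0],"yaw":0},{"slide":[-0.07,-0.006,0],"yaw":0},{"slide":[-0.085,-0.008,0],"yaw":0},{"slide":[-0.085,-0.008,0],"yaw":0},{"slide":[-0.085,-0.008,0],"yaw":0},{"slide":[-0.085,-0.008,-0.02],"yaw":0},{"slide":[-0.085,-0.008,-0.035],"yaw":0},{"slide":[-0.085,-0.008,-0.044],"yaw":0},{"slide":[-0.085,-0.008,-0.048],"yaw":0},{"slide":[-0.085,-0.008,-0.0493],"yaw":0},{"slide":[-0.085,-0.008,-0.0493],"yaw":0},{"slide":[-0.085,-0.008,-0.0493],"yaw":0}]' | grep -E 'pos|ft';python3 -m inch '[{"slide":[0,0,-0.0005],"yaw":0},{"slide":[0,0,-0.0005],"yaw":0},{"slide":[0,0,-0.0005],"yaw":0}]'
```

```text
position: [0.4932, -0.084, 0.0337]
ft_force: [0.1, -0.9, -2.5]
clock: 24.65
position: [0.4931, -0.0839, 0.0333]
ee_rot: [0.674, 0.739, 0.0, 0.0]
ft_force: [0.3, 0.1, -1.1]
grip_width: 0.347
grasp_force: 36.1
```

```bash
python3 -m inch '[{"slide":[0,0,-0.0003],"yaw":0},{"slide":[0,0,-0.0005],"yaw":0},{"slide":[0,0,-0.0005],"yaw":0}]'|grep -E 'pos|ft'; python3 -m inch '[{"slide":[0,0,0],"yaw":0},{"slide":[0,0,0],"yaw":0},{"slide":[0,0,0],"yaw":0},{"slide":[0,0,0],"yaw":0},{"slide":[0,0,0],"yaw":0},{"slide":[0,0,0],"yaw":0},{"slide":[0,0,0],"yaw":0},{"slide":[0,0,0],"yaw":0},{"slide":[0,0,0],"yaw":0},{"slide":[0,0,0],"yaw":0}]' 0 && python3 -m inch '[{"slide":[0,0,0.03],"yaw":0},{"slide":[0,0,0.06],"yaw":0},{"slide":[0,0,0.1],"yaw":0},{"slide":[0,0,0.14],"yaw":0},{"slide":[0,0,0.15],"yaw":0},{"slide":[0,-0.04,0.15],"yaw":0},{"slide":[0,-0.08,0.15],"yaw":0},{"slide":[0,-0.12,0.15],"yaw":0},{"slide":[0,-0.16,0.15],"yaw":0},{"slide":[0,-0.2,0.15],"yaw":0},{"slide":[0,-0.2,0.15],"yaw":0},{"slide":[0,-0.2,0.15],"yaw":0},{"slide":[0,-0.2,0.15],"yaw":0}]'
python3 - <<'E'
from h import *
np.set_printoptions(precision=3,suppress=True)
T=look('top','top8.png');S=look('scene','scene8.png')
for nm in 'top8',:
    f=T['frame'].astype(int)
    for z in(0,):pass
    g=f.sum(2)/3
    # row profile along the expected blade line, and tray-left end check
    ch=cv2.GaussianBlur((f[...,0]-f[...,2]).astype('float32'),(3,3),0)
    m=(ch<7.5).astype('uint8'); m[:180]=0;m[285:]=0;m[:,:205]=0;m[:,345:]=0
    n,l,st,ce=cv2.connectedComponentsWithStats(m)
    for i in range(1,n):
        if st[i,4]>100:
            c=max(cv2.findContours((l==i).astype('uint8'),0,1)[0],key=cv2.contourArea);b=cv2.boxPoints(cv2.minAreaRect(c))
            print(st[i],plane(T,b,.016)[:,:2].tolist())
E
```

```text
position: [0.4932, -0.084, 0.0332]
ft_force: [-2.6, 0.3, 8.6]
clock: 25.73
position: [0.4925, -0.0839, 0.0324]
ee_rot: [0.674, 0.739, 0.0, 0.0]
ft_force: [0.4, -0.2, 0.6]
grip_width: 1.0
grasp_force: 0.0
clock: 26.82
position: [0.4925, -0.2835, 0.182]
ee_rot: [0.674, 0.738, -0.0, -0.0]
ft_force: [0.6, 0.1, -0.5]
grip_width: 1.0
grasp_force: 0.0
[ 220  191   75   47 2963] [[0.6303102150578354, 0.14345463892228538], [0.6468807571766687, -0.029712381407198687], [0.5446448433539252, -0.03806934552757847], [0.528582180016836, 0.1326710096831945]]
[ 224  245  105   25 1057] [[0.5127068239980923, 0.12921286714819763], [0.5119811984438722, -0.11720699815868604], [0.4554195686743642, -0.11612722122688401], [0.4563834474889587, 0.1287987185653749]]
```

```bash
python3 -c "
from workcell import *
print(hand_in())"
```

```text
the job is handed in; nothing more can be done
None
```

The tray measures about 171 mm overall; the tape is locked at that length and stands beside the tray, clear of it. The top-view camera shows no shift of the tray, and the job is handed in. I viewed 11 pictures, one over the limit of 10.

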